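Unlock the pottery class's tool chest and hold up the opened padlock

TASK

The tool chest is locked by a combination padlock that lies dial up on its lid, with only the last number left to dial: turn the dial clockwise, feeling its clicks, until the white pointer clicks in at the green mark, and do not let it run on to the next click. Pull the shackle out as far as it goes, then take the lock off the chest and finish while still holding it up in the gripper, still, level and dial up, at least 10 cm clear above the lid, with the shackle still open. Leave the chest's bowl and jar and the things on the table where they are.

Things in the scene. Friction and masses are not known exactly. Their poses are not given: they have to be found in the camera images.
- chest: green steel tool chest, 244 (x) x 364 (y) x 115 high, heavy, does not move; origin under its middle on the table, flat lid top 115 above. Its -x side is the front, where a steel eye plate stands up past the lid
- eye (a point): middle of the window (11 wide, 13 high, 13 above the lid, at chest y = -19.5) in the chest's eye plate, through which the shackle's short leg passes. The plate stands square to the chest's x axis at its front face: 4 thick, from y = -33 to +6 in the chest's frame, its top 27 above the lid
- lock: steel combination padlock, 0.35 kg, loose, on the lid 1 to 2 behind the eye plate; origin: centre of its body's underside. Body 56 (x) x 54 (y) x 28 high, the sides at y = +-27 plain and free to grip. Its z points up out of the dial, its -x along the shackle, over the chest's front. Plate and leg stop it after a shift of 2 or a turn of 4 degrees; it lifts off only once the leg is out of the eye
- dial (a joint): angle of the dial in the lock, rad: 0 with the pointer at the green mark; starts between -1.75 and -0.85, grows as the dial turns clockwise seen from above. It clicks into a notch every 30 degrees (0.524 rad): about 0.1 N m carries it over a click; let go, it is drawn into the nearest notch (just midway it may hang). The shackle is freed only in the notch at 0 (within 0.15)
- dial_top (a point): centre of the top of the dial's knob, 49 above the lock's underside. The knob is a black fluted cylinder 26 in diameter, 18 high, gripped from above; under it a flange of 38 diameter, its upper face 31 above the lock's underside. Around it on the lock are 12 marks, all white but for the green one at the shackle end
- pointer (a point): outer end of the white pointer line of the dial, 18 from its axis, on the flange; it turns with the dial
- shackle (a joint): how far the shackle is pulled out of the lock, m: 0 shut, 0.024 at its stop. Locked, it has 2 to 3 mm of play. Sliding it takes about 3 N and it stays where it is left. The short leg leaves the eye plate at 0.014
- bow (a point): middle of the shackle's bow (bar axis), 80 from the lock's middle along its -x when shut, 13 above its underside; here the bar runs along the lock's y, in the air before the chest's front. The shackle is a flat U of bright 8 bar, legs 39 apart (31 free between): short leg at lock y = -19.5, through the eye, long leg at +19.5. Shut, 42 is free between plate and bow
- bowl: terracotta bowl, 84 across, 45 high, on the lid to the +y side; origin under its middle
- jar: amber glaze jar with white cap, 52 across, 62 high, on the lid to the -y side; origin under its middle
- rolling_pin: wooden rolling pin, 400 long, 58 thick, on the table to the left; origin under its middle
- green_cutter: green rectangular cutter frame, 100 x 75, 22 high, on the table; origin under its middle
- orange_cutter: orange rectangular cutter frame, 85 x 65, 22 high, on the table; origin under its middle
- needle_tool: needle tool with a wooden handle, 160 long, lying on the grey clay slab to the right; origin under its middle
There are look-alikes about, which are no part of the job. Of the things shaped like the lock, the steel one is meant.

How it is judged:
By the outcome, as a careful person would: the job done as asked, in the order asked, and still so for the second after the job is handed in, while the arm keeps its last pose, push and grip.
It also fails if it takes over 59 s, if anything falls off the work surface, if the arm or the gripper's body presses on something with over 40 N, if the wrist force passes 120 N, or if a joint passes its speed limit or range.

ROBOT

A 6-joint arm with a two-finger parallel gripper is mounted at the origin on the work surface. World frame = base frame: x ahead of the robot, y to its left, z up, the work surface at z = 0. Lengths are in mm, angles in degrees, forces in N, time in s.
With the tool pointing down it reaches from about 300 to 850 mm from the base axis. Payload 4.2 kg.
Tool frame: the origin (TCP) lies midway between the tips of the shut fingers; the grasp point (between the pads) lies 19 mm behind it; x points along the fingers, y is the direction in which the jaws open and shut, and the axes are right-handed (so a half turn about x gives the same grasp; the last joint's range is limited). The gripper opens to 91 mm and grips with 3 to 60 N. Pads are 32 mm wide; open, the fingers measure 118 mm over their backs; the gripper's body (76 mm by 178 mm) begins 60 mm behind the grasp point.
Start: joints at [74.198, 18.312, 89.639, -0, 72.044, -1.146], TCP at [145.488, 556.306, 213.976] pointing down, gripper open.
Joint ranges: [-177.97, 177.97], [-48.28, 115.42], [12.27, 149.76], [-77.06, 257.06], [2.81, 150.46], [-146.56, 146.56]. Speed limits (degrees/s): [147.25, 147.25, 180, 180, 180, 180].

INTERFACE

Orientations are given as [roll, pitch, yaw] about the fixed x, y, z axes, in that order (R = Rz(yaw) Ry(pitch) Rx(roll)).
In Python, from workcell import env gives the robot as it stands.
- The arm moves only by the shell command python3 -m handwheel 'ROWS' [FORCE]. ROWS is text: rows parted by semicolons, each of 7 numbers parted by spaces: the turn, a rotation vector about the tool's x, y, z in degrees, then the shift along the tool's x, y, z in m, then the finger opening in m, from 0 to 0.0912. In form: rx ry rz x y z grip; .... A call has 1 to 12 rows; each row is the pose to reach, as a shift and turn from the pose commanded when the call began, along the tool's axes at that moment; what a row does not reach only later rows make up. A row lasts 1/12 s, in which the tool goes at most 41.7 mm and 7.16 degrees, less where a joint would pass 70% of its speed; a pose out of reach is approached as far as the arm can. A call with a gripper value outside its range is refused whole. The fingers move at their own pace and stop on an object; FORCE is the grip in N (left out, the last holds). Time passes only in rows, so rows that repeat a pose let the fingers close. It gives the time, the measured TCP pose, the force and the opening at its end, in the units of the state.
- env.state(): the state, without advancing time (a new reading comes with each control period).
- env.grab_frame(name): name is "scene" or "top" or "wrist"; returns the picture (400x640x3 uint8, red, green, blue); there is no depth.
- env.get_calibration(name): a dict with "mtx" (3x3 intrinsics, pixels), "T" (4x4, takes a point from camera to world coordinates); the wrist camera has in their place "hand_eye" (4x4, takes a point from camera to tool coordinates, whose origin is the TCP and whose axes are the tool frame's). Camera axes: x right, y up, looking along -z (the intrinsics and any distortion apply to the point x, -y, -z); pixel columns grow to the right and rows downward; lengths in mm; the calibration is good to about 2 mm. A picture is of the moment at which its call begins: read the wrist's pose just before it. get_calibration takes no time and is no camera call.
- env.job_done(): hands the job in, once; it reports no verdict.
The state is a dict: "time_s": time; "qpos": joint angles; "qvel": joint speeds; "effort": joint torques, N m; "ee_pos": TCP position; "ee_rot": TCP orientation; "force": force on the tool from outside, world axes, zero at the start; "torque": the same for the moment, N m; "gripper_width": finger opening in mm.
Only numpy, scipy, OpenCV 4.12 (cv2) and the standard library are available. Lean on these libraries where they do the work, as an engineer would, in place of code of your own. Each camera call takes 0.05 s, during which the arm holds its last target. There are 200 camera calls.

## Working session

There is one attempt and no reset: what is moved stays moved. The work goes in short steps, Python scripts to look and compute and a shell command to move; the robot and the scene stay as the last step left them, time stands still between calls to the robot, and variables do not carry over. Pictures are saved under pics/ and viewed, on a budget of 10 in all, crops included, one or two more only if the job needs it, and the job is handed in when it is done.

```bash
ls; mkdir -p pics; python3 - <<'E'
from workcell import env
import cv2,numpy as np
print(env.state())
for n in("scene","top"):
    f=env.grab_frame(n); cv2.imwrite(f"pics/{n}0.png",f[:,:,::-1]); c=env.get_calibration(n); print(n,c)
print(env.get_calibration("wrist"))
E
```

```text
pics
{'time_s': 0.0, 'qpos': array([ 7.41973482e+01,  1.83498786e+01,  8.97055785e+01, -1.12645557e-03,
        7.20432722e+01, -1.14569134e+00]), 'qvel': array([-0.02658618,  0.09165307,  0.11330946, -0.06222811, -0.04667412,
        0.15551316]), 'effort': array([ 2.16493470e-03, -4.12480795e+01, -2.31975514e+01,  7.30164559e-02,
        4.59786085e-02, -1.57851905e-04]), 'ee_pos': array([145.36039316, 555.80794412, 213.14355207]), 'ee_rot': array([ -90.5241882 ,   89.90126489, -105.18080041]), 'force': array([-0.47227159, -0.73892346,  0.44577952]), 'torque': array([-0.07344695, -0.03323658, -0.03473903]), 'gripper_width': 91.12501432337417}
scene {'mtx': array([[467.11201968,   0.        , 316.86037378],
       [  0.        , 467.11201968, 201.32432079],
       [  0.        ,   0.        ,   1.        ]]), 'T': array([[-3.09833900e-02, -7.35859389e-01,  6.76425154e-01,
         1.62623590e+03],
       [ 9.99424969e-01, -1.34812336e-02,  3.11125054e-02,
         2.28849230e+01],
       [-1.37753837e-02,  6.77000160e-01,  7.35853941e-01,
         1.26781314e+03],
       [ 0.0000000
[... 399 characters left out ...]
75679e+01],
       [-2.60086317e-02,  1.75931289e-01,  9.84058806e-01,
         1.38848514e+03],
       [ 0.00000000e+00,  0.00000000e+00,  0.00000000e+00,
         1.00000000e+00]])}
{'mtx': array([[302.51279266,   0.        , 319.30975761],
       [  0.        , 302.51279266, 192.52987518],
       [  0.        ,   0.        ,   1.        ]]), 'hand_eye': array([[-1.99149798e-04,  2.61870264e-01, -9.65103065e-01,
        -1.69775039e+02],
       [ 9.99999860e-01,  5.24913535e-04, -6.39211774e-05,
         7.04173183e-01],
       [ 4.89856606e-04, -9.65102942e-01, -2.61870332e-01,
        -7.21238333e+01],
       [ 0.00000000e+00,  0.00000000e+00,  0.00000000e+00,
         1.00000000e+00]])}
```

View pics/top0.png

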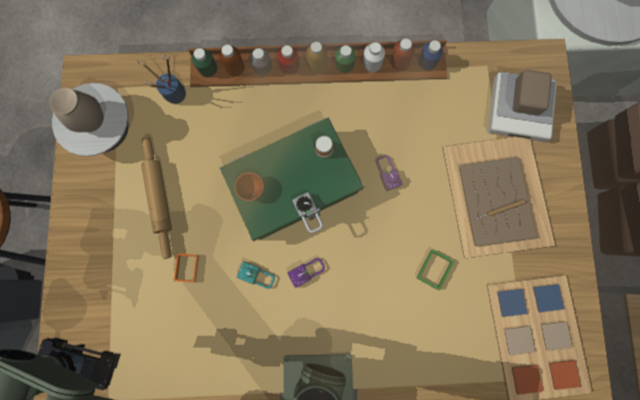

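View pics/scene0.png

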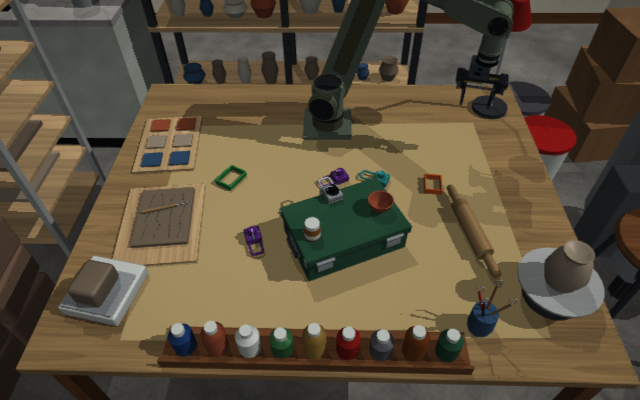

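Look-alikes: purple (389,172) and (308,271), teal (258,273), all lying on the table. The steel one at (305,205), on the chest lid, is the one meant. I'll confirm it in a crop and measure.

```bash
cat > h.py <<'E'
from workcell import env
import cv2,numpy as np
from scipy.spatial.transform import Rotation as R
def cam(n,st=None):
    c=env.get_calibration(n)
    if n=="wrist":
        st=st or env.state(); T=np.eye(4); T[:3,:3]=R.from_euler('xyz',st['ee_rot'],degrees=True).as_matrix(); T[:3,3]=st['ee_pos']
        return c['mtx'],T@c['hand_eye']
    return c['mtx'],c['T']
def p2w(K,T,uv,z):
    d=np.linalg.inv(K)@[uv[0],uv[1],1]; d=T[:3,:3]@(d*[1,-1,-1]); o=T[:3,3]
    return o+d*(z-o[2])/d[2]
def w2p(K,T,p):
    q=T[:3,:3].T@(np.asarray(p,float)-T[:3,3])*[1,-1,-1]; q=K@q; return q[:2]/q[2]
def tool(v):
    "world vector(mm) -> tool axes (m)"
    return R.from_euler('xyz',env.state()['ee_rot'],degrees=True).inv().apply(v)/1000
E
python3 - <<'E'
from h import *
K,T=cam("top")
pts={}
for uv in [(221,168),(330,120),(362,188),(254,239)]: print(uv,p2w(K,T,uv,115).round(1))
print("dial",p2w(K,T,(305,204),164).round(1),"bow",p2w(K,T,(315,229),128).round(1))
im=cv2.imread("pics/top0.png")[100:250,210:410]
cv2.imwrite("pics/c1.png",cv2.resize(im,None,fx=4,fy=4,interpolation=cv2.INTER_CUBIC))
E
```

```text
(221, 168) [659. 274. 115.]
(330, 120) [799.3 -56.3 115. ]
(362, 188) [ 586.1 -144.8  115. ]
(254, 239) [443.8 174.1 115. ]
dial [534.6  21.5 164. ] bow [467.   -4.1 128. ]
```

View pics/c1.png

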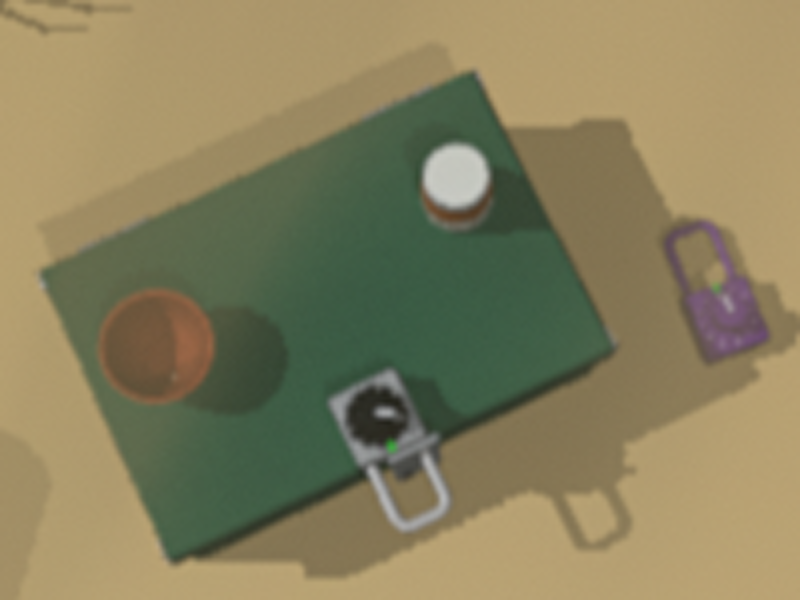

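The crop shows the steel lock at top-view (305,204), with its green mark toward the bow and the pointer roughly 70° counter-clockwise of it. The chest yaw is about 24°. I'll work out the approach next.

```bash
cat >> h.py <<'E'
def go(pos,yawy=None):
    "needed turn (deg about tool x) and shift so TCP at pos and tool y at world heading yawy, tool down"
    st=env.state(); Rm=R.from_euler('xyz',st['ee_rot'],degrees=True)
    M=Rm.as_matrix(); print("tool axes\n",M.round(3).T,"q6",st['qpos'][5].round(1))
    if yawy is not None:
        y=np.radians(yawy); yy=np.array([np.cos(y),np.sin(y),0]); x=np.array([0,0,-1.]); Rt=np.column_stack([x,yy,np.cross(x,yy)])
        print("rotvec",np.degrees((Rm.inv()*R.from_matrix(Rt)).as_rotvec()).round(2))
    print("shift m",(M.T@(np.array(pos)-st['ee_pos'])/1000).round(4))
E
python3 - <<'E'
from h import *
go([535,21,215],114); go([535,21,215],-66)
E
```

```text
tool axes
 [[-0.    -0.002 -1.   ]
 [ 0.253  0.967 -0.002]
 [ 0.967 -0.253  0.   ]] q6 -1.1
rotvec [-3.866e+01 -3.000e-02  9.000e-02]
shift m [-0.0011 -0.4189  0.5123]
tool axes
 [[-0.    -0.002 -1.   ]
 [ 0.253  0.967 -0.002]
 [ 0.967 -0.253  0.   ]] q6 -1.1
rotvec [1.4134e+02 1.2000e-01 4.0000e-02]
shift m [-0.0011 -0.4189  0.5123]
```

```bash
python3 -m handwheel '-5 0 0 0 -0.05 0.06 0.09; -8 0 0 0 -0.08 0.1 0.09; -11 0 0 0 -0.11 0.135 0.09; -14 0 0 0 -0.135 0.17 0.09; -17 0 0 0 -0.16 0.2 0.09; -20 0 0 0 -0.185 0.23 0.09; -23 0 0 0 -0.21 0.26 0.09; -26 0 0 0 -0.235 0.29 0.09; -29 0 0 0 -0.26 0.32 0.09; -32 0 0 0 -0.285 0.35 0.09; -35 0 0 0 -0.31 0.38 0.09; -38.7 0 0 0 -0.335 0.41 0.09'; python3 - <<'E'
from h import *
go([535,21,215],114)
E
```

```text
time_s: 1.1
ee_pos: [440.8, 150.5, 213.8]
ee_rot: [117.4, 90.0, 141.6]
force: [0.3, 0.8, -0.5]
gripper_width: 89.9
tool axes
 [[-0.     0.    -1.   ]
 [-0.41   0.912  0.   ]
 [ 0.912  0.41  -0.   ]] q6 -96.8
rotvec [ 0.19 -0.01 -0.01]
shift m [-0.0012 -0.1567  0.0329]
```

```bash
python3 -m handwheel '0.2 0 0 0 -0.04 0.01 0.09; 0.2 0 0 0 -0.08 0.02 0.09; 0.2 0 0 0 -0.12 0.03 0.09; 0.2 0 0 0 -0.157 0.033 0.09; 0.2 0 0 0 -0.157 0.033 0.09; 0.2 0 0 0 -0.157 0.033 0.09; 0.2 0 0 0 -0.157 0.033 0.09'; python3 - <<'E'
from h import *
st=env.state(); f=env.grab_frame("wrist"); cv2.imwrite("pics/w1.png",f[:,:,::-1]); np.save("w1.npy",st,allow_pickle=True)
K,T=cam("wrist",st); print(st['ee_pos'],st['ee_rot'],st['qpos'][5],w2p(K,T,[535,21,164]))
c=f[150:400,190:450,::-1]; cv2.imwrite("pics/w1c.png",cv2.resize(c,(780,750))[:600])
E
```

```text
time_s: 1.68
ee_pos: [533.7, 22.7, 213.4]
ee_rot: [135.9, 89.9, 159.7]
force: [0.9, -0.6, 0.4]
gripper_width: 90.1
[533.66924377  22.74406983 213.4123863 ] [135.90849864  89.89935255 159.71999408] -112.64098927345303 [317.02294022 209.13404732]
```

View pics/w1.png

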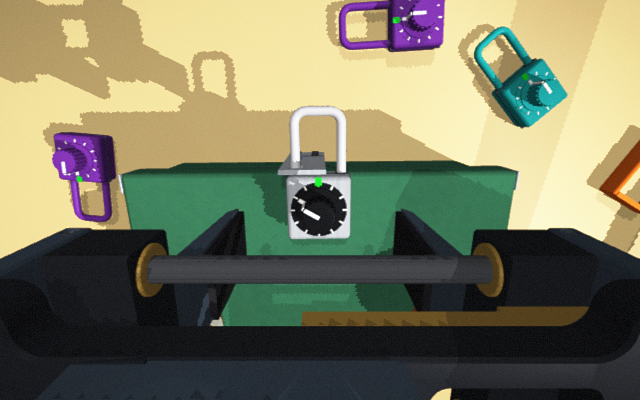

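The wrist view shows the lock centred at (319,208), its bow at the top (318,108) and the plate at (305,160). The pointer points to about the left (near 10 o'clock). Next is an enlarged crop.

```bash
python3 - <<'E'
import cv2
c=cv2.imread("pics/w1.png")[95:245,260:380]; cv2.imwrite("pics/w1c.png",cv2.resize(c,(480,600),interpolation=cv2.INTER_CUBIC))
E
```

```text
(no output)
```

View pics/w1c.png

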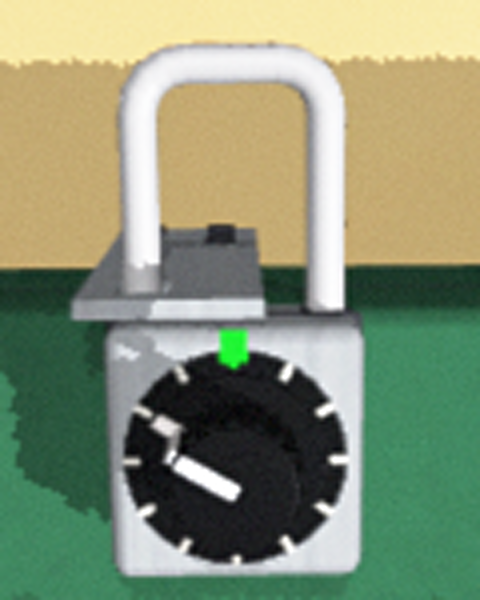

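```bash
python3 - <<'E'
from h import *
st=np.load("w1.npy",allow_pickle=True).item(); K,T=cam("wrist",st)
f=lambda u,v,z:p2w(K,T,(260+u/4,95+v/4),z)
k=f(238,496,164);p=f(152,418,146);g=f(233,350,143);b=f(233,65,128)
# body top corners z=143
c=[f(*q,143) for q in((107,325),(363,325),(357,576),(120,576))]
m=np.mean(c,0)
print("knob",k,"bodycentre",m,"pointer",p,"green",g,"bow",b)
h=lambda v:np.degrees(np.arctan2(v[1],v[0]))
print("yaw from bow",h(k-b),h(m-b),np.hypot(*(k-b)[:2]),"green",h(k-g),"ptr",h(k-p),np.hypot(*(k-p)[:2]))
print("sides",h(c[3]-c[0]),h(c[2]-c[1]),h(c[1]-c[0])+90, np.hypot(*(c[1]-c[0])[:2]))
E
```

```text
knob [541.53736352  25.94540718 164.        ] bodycentre [540.1652854  25.1012553 143.       ] pointer [539.16618499   5.71959538 146.        ] green [520.08069705  15.40328366 143.        ] bow [468.74899017  -7.20553866 128.        ]
yaw from bow 24.48655412989341 24.340705195062593 79.98207614527381 green 26.16588301275188 ptr 83.31343590762447 20.3643303530979
sides 25.082859094032912 23.99368301381034 203.7738318332932 51.89857710206803
```

The dial is at -60° (two clicks to go). The knob is at (541,26), with knob to bow 80.0 as it should be, and yaw 24.4°. Lowering over the knob.

```bash
python3 -m handwheel '0 0 0 0 0 0.008 0.05; 0 0 0 0 0 0.008 0.05; 0 0 0 0.02 0 0.008 0.05; 0 0 0 0.04 0 0.008 0.05; 0 0 0 0.055 0 0.008 0.05; 0 0 0 0.0625 0 0.008 0.05; 0 0 0 0.0625 0 0.008 0.05; 0 0 0 0.0625 0 0.008 0.05'; python3 - <<'E'
from h import *
go([541.3,25.5,150.5],114.4)
f=env.grab_frame("wrist")[:,:,::-1]; cv2.imwrite("pics/w2.png",f[100:350,180:460].repeat(2,0).repeat(2,1))
E
```

```text
time_s: 2.4
ee_pos: [541.8, 26.3, 151.8]
ee_rot: [-7.6, 90.0, 16.3]
force: [0.0, -0.9, 0.7]
gripper_width: 50.1
tool axes
 [[ 0.     0.    -1.   ]
 [-0.405  0.914 -0.   ]
 [ 0.914  0.405  0.   ]] q6 -112.3
rotvec [-0.51  0.02  0.  ]
shift m [ 0.0013 -0.0005 -0.0008]
```

View pics/w2.png

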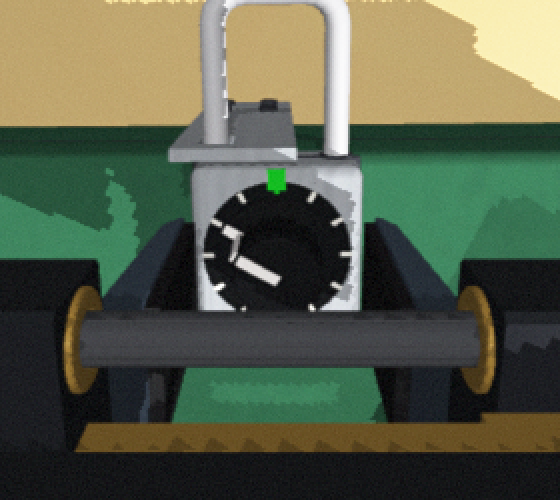

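The fingers straddle the knob, and the pointer at (235,235) still lines up with the -60° mark. Closing on it.

```bash
python3 -m handwheel '0 0 0 0 0 0 0.035; 0 0 0 0 0 0 0.02; 0 0 0 0 0 0 0.02; 0 0 0 0 0 0 0.02; 0 0 0 0 0 0 0.02; 0 0 0 0 0 0 0.02' 25; python3 -c "
from h import *
s=env.state();print(s['torque'],s['force'])"
```

```text
time_s: 2.95
ee_pos: [541.9, 25.7, 151.9]
ee_rot: [-25.4, 89.9, -1.5]
force: [-0.5, 0.0, 1.9]
gripper_width: 24.9
[0.01589515 0.04501354 0.00400398] [-0.49568639  0.03497351  1.87068569]
```

```bash
python3 -m handwheel '5 0 0 0 0 0 0.02; 10 0 0 0 0 0 0.02; 15 0 0 0 0 0 0.02; 18 0 0 0 0 0 0.02; 18 0 0 0 0 0 0.02'; python3 -c "
from h import *
s=env.state();print(s['torque'],s['qpos'][5])"
python3 -m handwheel '5 0 0 0 0 0 0.02; 10 0 0 0 0 0 0.02; 14 0 0 0 0 0 0.02; 14 0 0 0 0 0 0.02'; python3 -c "
from h import *
s=env.state();print(s['torque'],s['qpos'][5])"
python3 -m handwheel '5 0 0 0 0 0 0.02; 10 0 0 0 0 0 0.02; 15 0 0 0 0 0 0.02; 15 0 0 0 0 0 0.02; 15 0 0 0 0 0 0.02'; python3 - <<'E'
from h import *
s=env.state();print(s['torque'],s['qpos'][5])
f=env.grab_frame("wrist")[:,:,::-1]; cv2.imwrite("pics/w3.png",f[100:350,180:460].repeat(2,0).repeat(2,1))
E
```

```text
time_s: 3.37
ee_pos: [543.9, 23.8, 152.1]
ee_rot: [-43.1, 89.6, -37.2]
force: [4.4, -6.2, -0.2]
gripper_width: 24.9
[-0.95803346 -0.71259189  0.42294043] -94.30288480113086
time_s: 3.7
ee_pos: [542.8, 25.2, 151.9]
ee_rot: [-9.4, 89.8, -17.7]
force: [1.9, -2.1, 1.7]
gripper_width: 24.6
[-0.35905033 -0.3376759  -0.02189338] -80.278369202355
time_s: 4.12
ee_pos: [543.9, 23.4, 152.2]
ee_rot: [-19.4, 89.6, -42.4]
force: [4.4, -7.4, 1.3]
gripper_width: 24.9
[-1.34677939 -0.75362336  0.39384464] -65.50700986404264
```

View pics/w3.png

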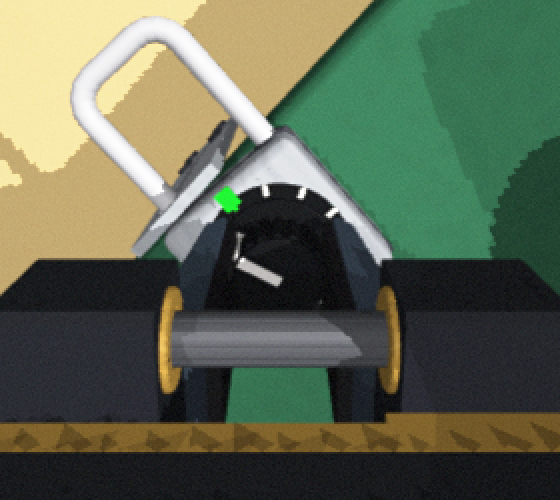

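Now at 47°, the tool is climbing over the second click (torque 0.39), and the pointer is still short of the green mark. Another 15° should do it.

```bash
python3 -m handwheel '4 0 0 0 0 0 0.02; 8 0 0 0 0 0 0.02; 12 0 0 0 0 0 0.02; 15 0 0 0 0 0 0.02; 15 0 0 0 0 0 0.02; 15 0 0 0 0 0 0.02'; python3 - <<'E'
from h import *
s=env.state();print(s['torque'],s['qpos'][5])
f=env.grab_frame("wrist")[:,:,::-1]; cv2.imwrite("pics/w4.png",f[100:350,180:460].repeat(2,0).repeat(2,1))
E
```

```text
time_s: 4.67
ee_pos: [542.2, 25.3, 151.9]
ee_rot: [6.6, 89.9, -31.4]
force: [1.0, -2.7, 3.6]
gripper_width: 25.1
[-0.57938079 -0.1615597   0.00321638] -50.49280644496931
```

View pics/w4.png

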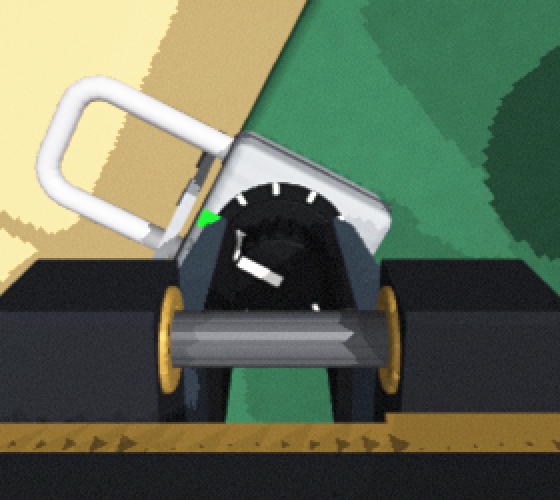

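The torque is back to about zero, and the pointer (225,233) lies on the line from the knob axis to the green mark (208,217), so it is in the notch. I'll release, rise and turn back.

```bash
python3 -m handwheel '0 0 0 0 0 0 0.05; 0 0 0 0 0 0 0.05; 0 0 0 0 0 0 0.05; -7 0 0 -0.03 0 0 0.06; -14 0 0 -0.06 0 0 0.06; -21 0 0 -0.06 0 0 0.06; -28 0 0 -0.06 0 0 0.06; -35 0 0 -0.06 0 0 0.06; -42 0 0 -0.06 0 0 0.06; -49 0 0 -0.06 0 0 0.065; -56 0 0 -0.06 0 0 0.065; -62 0 0 -0.06 0 0 0.065';python3 -m handwheel '0 0 0 0 0 0 0.065;0 0 0 0 0 0 0.065;0 0 0 0 0 0 0.065'; python3 - <<'E'
from h import *
st=env.state(); np.save("w5.npy",st,allow_pickle=True)
f=env.grab_frame("wrist")[:,:,::-1]; c=f[95:245,260:380]; cv2.imwrite("pics/w5.png",cv2.resize(c,(480,600),interpolation=cv2.INTER_CUBIC))
E
```

```text
time_s: 5.72
ee_pos: [541.1, 26.2, 210.9]
ee_rot: [128.6, 89.9, 152.8]
force: [1.0, 0.4, -0.1]
gripper_width: 64.8
time_s: 5.97
ee_pos: [541.4, 26.0, 211.1]
ee_rot: [132.6, 89.9, 156.4]
force: [0.3, -0.0, -0.4]
gripper_width: 64.9
```

View pics/w5.png

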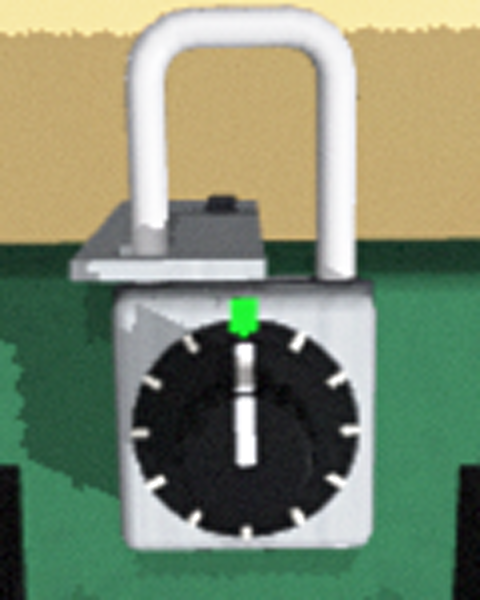

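The pointer points straight at the green mark. I'll measure the shackle next: bow at crop (242,28), legs at x=150 and x=335.

```bash
python3 - <<'E'
from h import *
st=np.load("w5.npy",allow_pickle=True).item(); K,T=cam("wrist",st)
f=lambda u,v,z:p2w(K,T,(260+u/4,95+v/4),z)
k=f(246,465,164);b=f(242,28,128)
d=(k-b)[:2];y=np.degrees(np.arctan2(d[1],d[0]));print(k,b,np.hypot(*d),y)
u=d/np.hypot(*d); p=b[:2]+u*19
go([*p,118],y+90)
E
```

```text
[542.24387077  27.68627475 164.        ] [469.20742176  -5.13271858 128.        ] 80.07127579324155 24.196809497015074
tool axes
 [[-0.001  0.    -1.   ]
 [-0.403  0.915  0.001]
 [ 0.915  0.403 -0.   ]] q6 -112.2
rotvec [-0.44 -0.02 -0.03]
shift m [ 0.0932  0.0008 -0.0596]
```

```bash
python3 -m handwheel '-0.4 0 0 0 0.001 -0.03 0.065; -0.4 0 0 0 0.001 -0.06 0.065; -0.4 0 0 0 0.001 -0.06 0.065; -0.4 0 0 0.03 0.001 -0.06 0.065; -0.4 0 0 0.06 0.001 -0.06 0.065; -0.4 0 0 0.08 0.001 -0.06 0.065; -0.4 0 0 0.093 0.001 -0.06 0.065; -0.4 0 0 0.093 0.001 -0.06 0.065; -0.4 0 0 0.093 0.001 -0.06 0.065'; python3 -m handwheel '0 0 0 0 0 0 0.055; 0 0 0 0 0 0 0.042; 0 0 0 0 0 0 0.042; 0 0 0 0 0 0 0.042;0 0 0 0 0 0 0.042; 0 0 0 0 0 0 0.042' 20; python3 -c "
from h import *
go([487,2,118])"
```

```text
time_s: 6.77
ee_pos: [486.5, 2.6, 118.2]
ee_rot: [140.7, 89.9, 164.9]
force: [0.1, 0.2, -0.1]
gripper_width: 65.0
time_s: 7.27
ee_pos: [487.1, 2.5, 119.3]
ee_rot: [-18.0, 89.9, 6.3]
force: [0.4, 0.5, 4.9]
gripper_width: 46.3
tool axes
 [[ 0.002  0.    -1.   ]
 [-0.411  0.912 -0.001]
 [ 0.912  0.411  0.002]] q6 -115.3
shift m [ 0.0013 -0.0004 -0.0003]
```

```bash
python3 -m handwheel '0 0 0 0 0 -0.002 0.042; 0 0 0 0 0 -0.004 0.042; 0 0 0 0 0 -0.006 0.042; 0 0 0 0 0 -0.008 0.042; 0 0 0 0 0 -0.01 0.042; 0 0 0 0 0 -0.012 0.042; 0 0 0 0 0 -0.014 0.042; 0 0 0 0 0 -0.016 0.042; 0 0 0 0 0 -0.018 0.042; 0 0 0 0 0 -0.02 0.042; 0 0 0 0 0 -0.022 0.042'; python3 -m handwheel '0 0 0 0 0 -0.002 0.042; 0 0 0 0 0 -0.003 0.042; 0 0 0 0 0 -0.004 0.042;0 0 0 0 0 -0.004 0.042'; python3 -c "
from h import *
s=env.state();print(tool(s['force'])*1000); go([487,2,118])"
```

```text
time_s: 8.18
ee_pos: [466.4, -6.9, 118.5]
ee_rot: [-42.8, 90.0, -18.6]
force: [3.6, 0.5, 4.2]
gripper_width: 46.7
time_s: 8.52
ee_pos: [462.5, -8.3, 118.4]
ee_rot: [122.4, 90.0, 146.6]
force: [2.8, 0.8, 3.7]
gripper_width: 45.9
[-3.72018374 -0.44461734  2.91677412]
tool axes
 [[-0.     0.    -1.   ]
 [-0.411  0.912  0.   ]
 [ 0.912  0.411 -0.   ]] q6 -116.7
shift m [ 0.0004 -0.0007  0.0266]
```

```bash
for i in 1 2; do python3 -m handwheel '0 0 0 0 0 -0.001 0.042; 0 0 0 0 0 -0.0015 0.042; 0 0 0 0 0 -0.0015 0.042' | egrep 'pos|force'; done; python3 - <<'E'
from h import *
f=env.grab_frame("wrist")[:,:,::-1]; cv2.imwrite("pics/w6.png",f[60:310,180:460].repeat(2,0).repeat(2,1))
E
```

```text
ee_pos: [462.4, -8.3, 118.6]
force: [6.2, 2.1, 2.6]
ee_pos: [462.3, -8.4, 118.8]
force: [9.1, 3.6, 1.7]
```

View pics/w6.png

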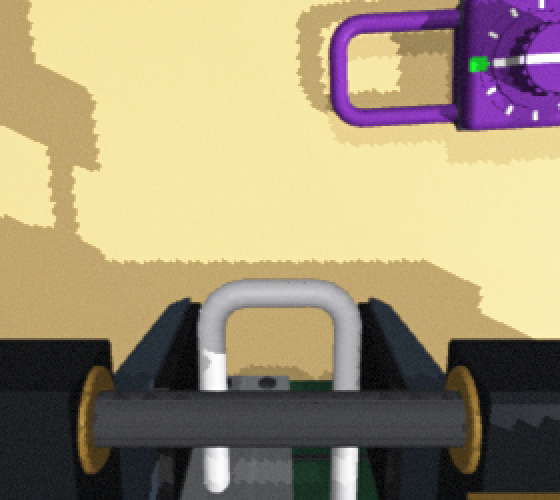

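The short leg's end (217,485) is free of the plate, and the pull stalls with the force rising to 10 N, so the shackle is at its stop. I'll relax, release, rise and move over the body.

```bash
python3 -m handwheel '0 0 0 0 0 0.0025 0.042; 0 0 0 0 0 0.0025 0.055; 0 0 0 0 0 0.0025 0.075; 0 0 0 0 0 0.0025 0.075; 0 0 0 -0.04 0 0.0025 0.075; 0 0 0 -0.08 0 0.0025 0.075; 0 0 0 -0.095 0 0.03 0.075; 0 0 0 -0.095 0 0.06 0.075; 0 0 0 -0.095 0 0.08 0.075; 0 0 0 -0.095 0 0.08 0.075; 0 0 0 -0.095 0 0.08 0.075'; python3 - <<'E'
from h import *
st=env.state(); np.save("w7.npy",st,allow_pickle=True); go([536,23.7,118.5],114.2)
f=env.grab_frame("wrist")[:,:,::-1]; c=f[80:255,250:390]; cv2.imwrite("pics/w7.png",cv2.resize(c,(480,600),interpolation=cv2.INTER_CUBIC))
E
```

```text
time_s: 9.98
ee_pos: [531.8, 23.4, 212.1]
ee_rot: [160.9, 89.8, -174.8]
force: [-1.1, 0.1, -0.4]
gripper_width: 75.0
tool axes
 [[-0.004 -0.    -1.   ]
 [-0.411  0.911  0.001]
 [ 0.911  0.411 -0.004]] q6 -113.0
rotvec [ 0.09 -0.23 -0.08]
shift m [ 0.0936 -0.0016  0.0043]
```

View pics/w7.png

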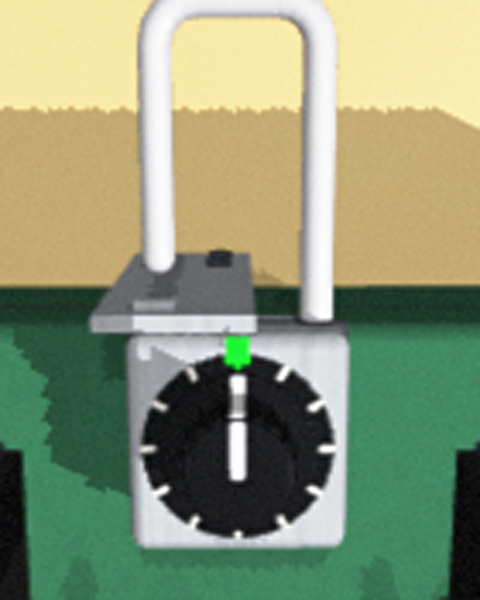

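The shackle is out, with its short leg end (160,265) clear of the plate's front, and the pointer is still on green. Down to grip the body.

```bash
python3 -m handwheel '0 0 0 0 -0.001 0.004 0.075; 0 0 0 0.035 -0.001 0.004 0.075; 0 0 0 0.065 -0.001 0.004 0.075; 0 0 0 0.085 -0.001 0.004 0.075; 0 0 0 0.0925 -0.001 0.004 0.075; 0 0 0 0.0925 -0.001 0.004 0.075;0 0 0 0.0925 -0.001 0.004 0.075'; python3 -m handwheel '0 0 0 0 0 0 0.06; 0 0 0 0 0 0 0.048; 0 0 0 0 0 0 0.048; 0 0 0 0 0 0 0.048;0 0 0 0 0 0 0.048; 0 0 0 0 0 0 0.048' 45
```

```text
time_s: 10.62
ee_pos: [537.1, 23.9, 121.6]
ee_rot: [-22.1, 90.0, 2.1]
force: [0.6, 0.7, 0.3]
gripper_width: 75.0
time_s: 11.12
ee_pos: [537.4, 24.5, 122.1]
ee_rot: [2.0, 89.9, 26.2]
force: [-1.5, 1.1, 6.2]
gripper_width: 53.8
```

```bash
python3 -m handwheel '0 0 0 -0.005 0 0.0005 0.048; 0 0 0 -0.01 0 0.001 0.048; 0 0 0 -0.02 0 0.001 0.048; 0 0 0 -0.03 0 0.001 0.048'; python3 -m handwheel '0 0 0 -0.02 0 0 0.048; 0 0 0 -0.04 0 0 0.048; 0 0 0 -0.06 0 0 0.048; 0 0 0 -0.08 0 0 0.048; 0 0 0 -0.1 0 0 0.048; 0 0 0 -0.115 0 0 0.048; 0 0 0 -0.12 0 0 0.048; 0 0 0 -0.12 0 0 0.048; 0 0 0 -0.12 0 0 0.048; 0 0 0 -0.12 0 0 0.048; 0 0 0 -0.12 0 0 0.048; 0 0 0 -0.12 0 0 0.048'; python3 - <<'E'
from h import *
go([540,26,270],114.2)
a=env.grab_frame("wrist")[60:260,210:430,::-1]; b=env.grab_frame("scene")[130:250,260:420,::-1]
a=cv2.resize(a,(440,400));b=cv2.resize(b,(360,270),interpolation=cv2.INTER_CUBIC);b=np.vstack([b,np.zeros((130,360,3),np.uint8)])
cv2.imwrite("pics/fin.png",np.hstack([a,b]))
E
```

```text
time_s: 11.45
ee_pos: [537.4, 24.4, 151.2]
ee_rot: [164.1, 89.9, -171.6]
force: [0.4, 0.2, -2.8]
gripper_width: 53.4
time_s: 12.45
ee_pos: [537.4, 24.5, 269.9]
ee_rot: [156.0, 89.9, -179.8]
force: [0.2, 0.5, -4.2]
gripper_width: 53.6
tool axes
 [[-0.002 -0.    -1.   ]
 [-0.411  0.912  0.001]
 [ 0.912  0.411 -0.002]] q6 -112.9
rotvec [ 0.04 -0.11 -0.05]
shift m [-0.0001  0.0003  0.003 ]
```

View pics/fin.png

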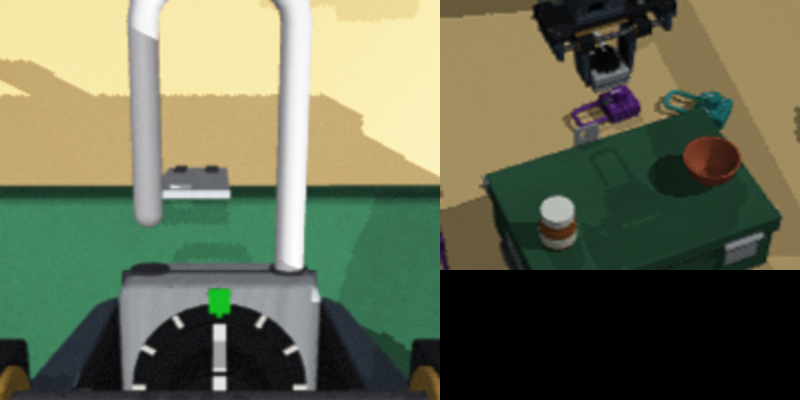

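The lock is held about 148 above the lid. The pointer is on green, the shackle is open, and the bowl and jar are in place. One numeric level check before handing in: the bow's predicted pixel against the seen one.

```bash
python3 - <<'E'
from h import *
st=env.state(); K,T=cam("wrist",st); f=env.grab_frame("wrist").astype(int)
M=R.from_euler('xyz',st['ee_rot'],degrees=True).as_matrix(); x=M[:,2]; y=M[:,1]; up=-M[:,0]
def P(lx,ly,lz,t): # pitch t about grasp, grip at lock x=-4.5
    q=R.from_euler('y',t,degrees=True).apply([lx+4.5,ly,lz-14]); return w2p(K,T,st['ee_pos']+x*q[0]+y*q[1]+up*(q[2]+7))
for t in(-4,-2,0,2,4): print(t,"bow",P(-104,0,13,t).round(1),"bodytopfront",P(-28,0,28,t).round(1),"green",P(-23,0,28,t).round(1))
m=(f.min(2)>120)&(f.max(2)-f.min(2)<25)
r=np.where(m[:130,305:335].mean(1)>.7)[0]; print("bow rows",r)
g=np.argwhere((f[:,:,1]>150)&(f[:,:,0]<90)&(f[:,:,2]<90)); print("green",g.mean(0),g.min(0),g.max(0))
print(st['force'],st['qvel'].round(1),st['gripper_width'])
E
```

```text
-4 bow [320.1  56.4] bodytopfront [320.1 205.1] green [320.1 214.3]
-2 bow [320.1  54.8] bodytopfront [320.1 206.4] green [320.1 215.6]
0 bow [320.1  53.3] bodytopfront [320.1 207.7] green [320.1 216.9]
2 bow [320.1  52.1] bodytopfront [320.1 209.1] green [320.1 218.2]
4 bow [320.1  51.1] bodytopfront [320.1 210.6] green [320.1 219.6]
bow rows [40 41 42 43 44 45 46 47 48 49 50 51 52 53 54 55 56]
green [173.99450549 318.06043956] [ 28 108] [218 498]
[ 0.02376302 -0.11902405 -3.25649592] [-0.  -0.2 -0.3  0.1  0.  -0.1] 53.576916044606754
```

```bash
python3 -m handwheel '0 0 0 0 0 0 0.048; 0 0 0 0 0 0 0.048; 0 0 0 0 0 0 0.048'; python3 -c "
from workcell import env
print(env.job_done())"
```

```text
time_s: 12.85
ee_pos: [537.8, 24.5, 270.9]
ee_rot: [98.5, 90.0, 122.7]
force: [0.0, -0.1, -3.4]
gripper_width: 53.9
the job is handed in; nothing more can be done
None
```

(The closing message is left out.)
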